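Find the 18 mm panel by pinching and clamp it in the drilling jig

TASK

Four look-alike wooden panels stand on edge in the dowel rack; they are 12, 15, 18 and 21 mm thick, in an unknown order. Feel with the gripper which one is the 18 mm panel and press it upright into the spring-jaw jig until it is fully home on the jig's floor along its whole length; then let go. Seat no other panel in the jig, leave the other three in their places in the rack (they may lean on its dowels), and do not disturb the tape measure, the wax tin or the brush.

Things in the scene. Friction and masses are not known exactly. Their poses are not given: they have to be found in the camera images.
- rack: Fixed plywood dowel rack, base 120 (x) x 310 (y) x 12 mm, origin at the centre of its underside. Four places in a row along y, 75 mm apart, one wooden panel on edge in each. A place has a cork floor strip (top 15 mm above the origin) and four upright 8 mm dowels at x = +-40 mm, 15.5 mm either side of its middle, tops 52 mm above the origin, leaving 23 mm for the panel.
- slot_1: Cork strip 112 x 22 x 3 mm, floor of place 1 of the rack (y = +112.5 mm in its frame). Origin at its underside's centre, top 3 mm higher, axes as the rack's. A panel stands on it, length along x, thickness along y, within 4 mm of the middle, upright or leaning a few degrees.
- slot_2: Cork strip 112 x 22 x 3 mm, floor of place 2 of the rack (y = +37.5 mm in its frame). Origin at its underside's centre, top 3 mm higher, axes as the rack's. All panels: 110 mm long (x), 100 mm high, 70 to 130 g, plain wood, all alike but for the thickness.
- slot_3: Cork strip 112 x 22 x 3 mm, floor of place 3 of the rack (y = -37.5 mm in its frame). Origin at its underside's centre, top 3 mm higher, axes as the rack's. The panels are 12, 15, 18 and 21 mm thick (each once, in an order that changes): pinch one from above by its two big faces to feel its thickness.
- slot_4: Cork strip 112 x 22 x 3 mm, floor of place 4 of the rack (y = -112.5 mm in its frame). Origin at its underside's centre, top 3 mm higher, axes as the rack's. A panel stands on it as on the others; at least 54 mm are free between neighbouring panels.
- jig: Fixed drilling jig, base 120 x 120 x 15 mm, origin at the centre of its underside. Its fence stands on the +y side, upright face at y = +9 mm; the sprung jaw faces it from -y. Both are 70 mm long (x), open at both ends; the upright faces reach 22 mm above the jig's floor, and on them stand steel lead-in plates, 24 mm high, each flaring outward by 11 mm (tops 61 mm above the origin).
- jig_seat (a point): Point on the jig's floor (15 mm above the jig's origin) where the middle of the underside of the 18 mm panel comes to lie, 9 mm from the fence's face. x runs along the panel's length, y across its thickness towards the fence, z up. 20 mm either way along x does not matter; either end may be in front.
- jaw (a joint): Opening of the sprung jaw in m: 0 shut (11 mm gap to the fence), at most 0.016, growing towards the jig's -y. It is the gap minus 11 mm: about 0.007 with the 18 mm panel. The spring presses with 2 N shut, 4 N at 0.008; pushing the panel home takes some 8 to 20 N downward, and friction holds a panel that is only partly in.
- pin_front (a joint): Brass pin in the jig's floor at x = -26 mm; 0 when it stands 4 mm out of the floor, 0.004 when it is pressed level with the floor (under 1 N), which it is when that end of a panel is fully home.
- pin_back (a joint): The same at x = +26 mm.
- tape_measure: Yellow tape measure, 66 x 83 x 36 mm, lying beyond the work. Origin at the centre of its underside. Not to be disturbed.
- wax_tin: Round blue wax tin, 78 mm wide, 36 mm high, lying beyond the work. Origin at the centre of its underside. Not to be disturbed.
- dust_brush: Wooden hand brush, 52 x 191 x 55 mm, lying beyond the work. Origin at the centre of its underside. Not to be disturbed.

How it is judged:
By the outcome, as a careful person would: the job done as asked, in the order asked, and still so for the second after the job is handed in, with the robot touching nothing.
It also fails if it takes over 54 s, if anything falls off the work surface, if the arm or the gripper's body presses on something with over 40 N, if the wrist force passes 120 N, or if a joint passes its speed limit or range.

ROBOT

A 6-joint arm with a two-finger parallel gripper is mounted at the origin on a cart in front of the work surface, level with it; the furniture and walls round the work are solid. World frame = base frame: x ahead of the robot, y to its left, z up, the work surface at z = 0. Lengths are in mm, angles in rad, forces in N, time in s.
With the tool pointing down it reaches from about 300 to 875 mm from the base axis. Payload 4.2 kg.
Tool frame: the origin (TCP) lies midway between the tips of the shut fingers; the grasp point (between the pads) lies 19 mm behind it (hold_point_z is the distance from the TCP to the grasp point, in mm); z points along the fingers, y is the line along which they close (so a half turn about z gives the same grasp; the last joint's range is limited). The gripper opens to 85 mm and grips with 20 to 120 N. Pads are 22 mm wide; open, the fingers measure 114 mm over their backs; the gripper's body (76 mm by 85 mm) begins 54 mm behind the grasp point. The pads swing forward as they close: fully open they stand 13 mm farther back than shut.
Start: joints at [1.139, 0.32, 1.565, -0, 1.257, -0.02], TCP at [230.153, 526.945, 231.338] pointing down, gripper open.
Joint ranges: [-3.11, 3.11], [-0.84, 2.01], [0.21, 2.61], [-1.34, 4.49], [0.05, 2.63], [-2.56, 2.56]. Speed limits (rad/s): [2.57, 2.57, 3.14, 3.14, 3.14, 3.14].

INTERFACE

Orientations are given as a rotation vector (axis times angle).
In Python, from workcell import * gives the robot as it stands.
- The arm moves only by the shell command python3 -m crank 'ROWS'. ROWS is JSON, a list of rows, each an object of numbers: "x", "y", "z": the shift along the tool's x, y, z in m; "twist": the turn about the tool's z in rad; "grip": the finger opening in m, from 0 to 0.0854. A call has 1 to 10 rows; each row is the pose to reach, as a shift and turn from the pose commanded when the call began, along the tool's axes at that moment; what a row does not reach only later rows make up. A row lasts 1/8 s, in which the tool goes at most 62.5 mm and 10.7 degrees, less where a joint would pass 70% of its speed; a pose out of reach is approached as far as the arm can. A call with a gripper value outside its range is refused whole. The fingers move at their own pace and stop on an object; the grip force is fixed at half the most. Time passes only in rows, so rows that repeat a pose let the fingers close. It gives the time, the measured TCP pose, the force, the opening and the grip force at its end, in the units of the state.
- sense(): the state, without advancing time (a new reading comes with each control period).
- capture(name): name is "side" or "top"; returns a dict with "pixels" (420x560x3 uint8, blue, green, red), "fx", "fy", "cx", "cy" (pixels), "k1" (the pictures are not rectified: a ray, as slopes to the right and down, at radius r is drawn at 1 + k1 r^2 times it, then the intrinsics apply), "R" (3x3) and "t" (3): a world point X has camera coordinates R X + t. Camera axes: x right, y down, z forward; pixel columns grow to the right and rows downward; lengths in mm; the calibration is good to about 2 mm. A picture is of the moment at which its call begins. There is no depth.
- hand_in(): hands the job in; it is judged then, once.
Trained networks look in a picture, given as the dict that the camera call returned (one of the last four; its "shot" number tells which), for a name from the list of things; names that differ only in an ending like _2 or _b are one class to them, and where a whole thing is asked for, a point or a joint stands for the part that bears it (a point fixed in the world has none). Each returns a list of dicts, best first, with "conf" (0 to 1); they miss things now and then, are a little off and sometimes report something else, mostly with a low value. They report only what shows in the picture. A call takes as long as a camera call.
- search_frame(label, picture): "xy" ([column, row] in pixels, amid what is visible of it).
- spot_point(label, picture): "xy" ([column, row] in pixels: a listed point, or the origin of a listed thing).
The state is a dict: "time": time; "joint_positions": joint angles; "dq": joint speeds; "tau": joint torques, N m; "tool_pos": TCP position; "tool_rot": TCP orientation; "wrist_force": force on the tool from outside, world axes, zero at the start; "wrist_torque": the same for the moment, N m; "width": finger opening in mm; "grasp_force": force on a finger pad.
Only numpy, scipy, OpenCV 4.12 (cv2) and the standard library are available. Lean on these libraries where they do the work, as an engineer would, in place of code of your own. Each camera call takes 0.05 s, during which the arm holds its last target. There are 200 camera calls.

## Working session

There is one attempt and no reset: what is moved stays moved. The work goes in short steps, Python scripts to look and compute and a shell command to move; the robot and the scene stay as the last step left them, time stands still between calls to the robot, and variables do not carry over. Pictures are saved under pics/ and viewed, at most 10 in all, crops included, and the job is handed in when it is done.

```bash
mkdir -p pics
cat > h.py <<'E'
from workcell import *
import numpy as np, cv2
def ray(p,uv):
    K=np.array([[p["fx"],0,p["cx"]],[0,p["fy"],p["cy"]],[0,0,1.]])
    n=cv2.undistortPoints(np.array([[uv]],float),K,np.array([p["k1"],0,0,0.]))[0,0]
    R=np.array(p["R"]);t=np.array(p["t"])
    return -R.T@t, R.T@np.array([n[0],n[1],1])
def onz(p,uv,z):
    o,d=ray(p,uv); return o+d*(z-o[2])/d[2]
def proj(p,X):
    R=np.array(p["R"]);t=np.array(p["t"])
    K=np.array([[p["fx"],0,p["cx"]],[0,p["fy"],p["cy"]],[0,0,1.]])
    return cv2.projectPoints(np.array(X,float).reshape(-1,3),cv2.Rodrigues(R)[0],t,K,np.array([p["k1"],0,0,0.]))[0][:,0]
E
python3 - <<'E'
from h import *
np.set_printoptions(precision=1,suppress=True)
s=sense();print(s["time"],s["tool_pos"],s["tool_rot"],s["width"])
for c in("top","side"):
    p=capture(c);cv2.imwrite(f"pics/{c}0.png",p["pixels"])
    print(c,ray(p,(280,210)))
    for n,z in(("rack",0),("slot_1",12),("jig",0),("jig_seat",15),("tape_measure",0),("wax_tin",0),("dust_brush",0)):
        for d in spot_point(n,p)[:5]: print(n,d["conf"],np.array(d["xy"]),onz(p,d["xy"],z))
E
```

```text
0.0 [229.9 526.5 230.4] [-0.6 -3.1  0. ] 85.16833990951177
top (array([575.9, -50.9, 922.3]), array([ 0.1, -0. , -1. ]))
rack 0.95 [236.7 250.8] [554.9  39.7   0. ]
slot_1 0.45 [190.4 252.7] [550.3 144.   12. ]
slot_1 0.45 [222.2 254.3] [547.1  71.4  12. ]
slot_1 0.37 [254.6 246.7] [564.7  -2.1  12. ]
jig 0.83 [366.5 260.7] [ 532.6 -260.1    0. ]
jig 0.58 [189.6 254.4] [546.  148.4   0. ]
jig 0.46 [335.8 152.9] [ 785.3 -191.     0. ]
jig_seat 0.2 [258.  249.8] [557.7 -10.   15. ]
tape_measure 0.89 [246. 155.] [779.   20.7   0. ]
wax_tin 0.85 [336.4 151. ] [ 789.9 -192.5    0. ]
wax_tin 0.4 [246.2 156.8] [774.7  20.2   0. ]
dust_brush 0.9 [175.1 161.3] [763.6 187.9   0. ]
side (array([ 443.6, -741.8,  699.6]), array([ 0.2,  0.7, -0.7]))
slot_1 0.55 [241.3 241.2] [554.9 -82.1  12. ]
jig 0.57 [248.7 321. ] [ 525.9 -261.5   -0. ]
jig_seat 0.95 [248.8 316.2] [ 526.6 -262.3   15. ]
tape_measure 0.9 [326.  193.8] [773.3  19.6   0. ]
wax_tin 0.79 [368.3 260.7] [ 781.8 -192.8   -0. ]
dust_brush 0.97 [298.8 152.8] [763.8 188.2   0. ]
```

View pics/top0.png

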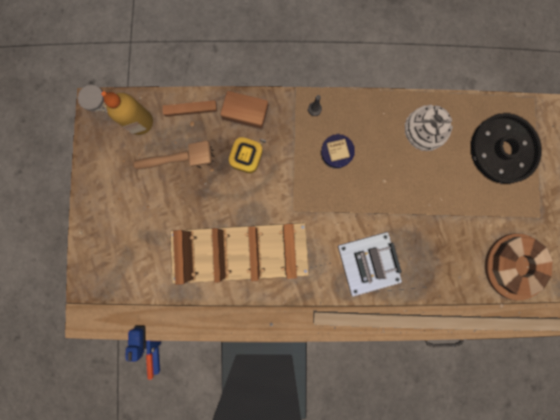

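View pics/side0.png

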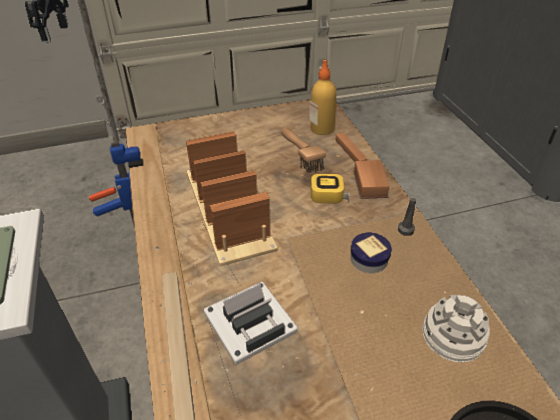

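The top view shows the rack around (240,252) with four panels at columns ~181, 217, 253 and 289, and the jig at (370,264) with its jaws running nearly vertical in the picture. The side view agrees: the jig is at (250,320). I need yaws next, from enlarged crops.

Run:
```python
from h import *
p=capture("top");im=p["pixels"]
a=cv2.resize(im[215:295,160:315],None,fx=5,fy=5,interpolation=cv2.INTER_CUBIC)
cv2.imwrite("pics/rack.png",a)
b=cv2.resize(im[225:305,330:410],None,fx=7,fy=7,interpolation=cv2.INTER_CUBIC)
cv2.imwrite("pics/jig.png",b)
```

```text
(no output)
```

View pics/rack.png

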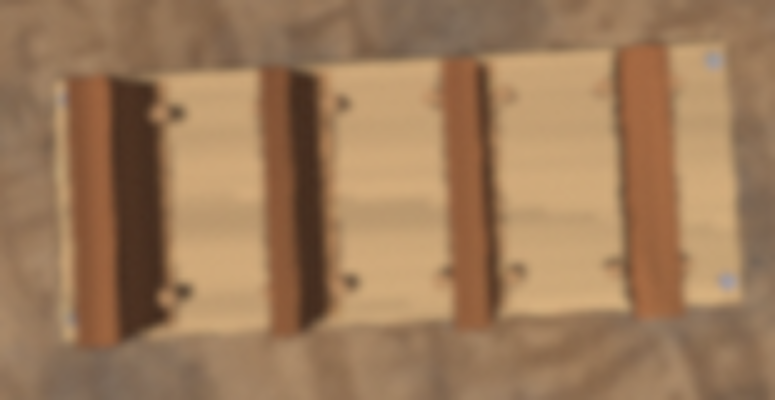

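View pics/jig.png

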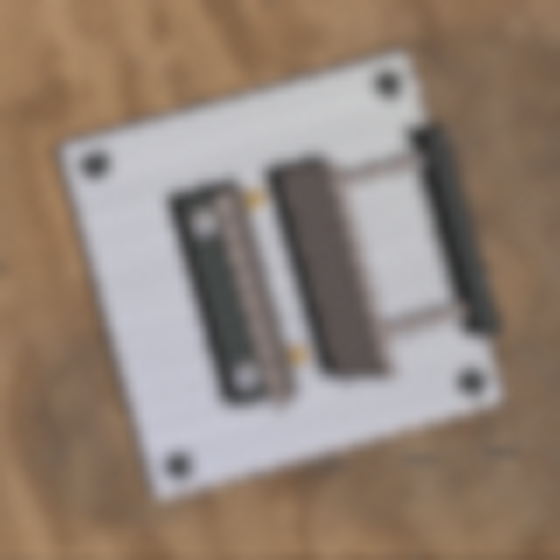

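The crops show panel tops ~43, 30, 35 and 50 px wide (places 1–4), so place 1 looks like 18 mm. That still has to be felt. The jig plate's corners are at (62,145), (408,52), (503,402) and (155,500) in the crop, and its jaw is on the right (-y).

Run:
```python
from h import *
np.set_printoptions(precision=1,suppress=True)
p=capture("top");q=capture("side")
J=lambda c,z:onz(p,[(c[0]+.5)/7-.5+330,(c[1]+.5)/7-.5+225],z)
R=lambda c,z:onz(p,[(c[0]+.5)/5-.5+160,(c[1]+.5)/5-.5+215],z)
C=[J(c,15) for c in[(62,145),(408,52),(503,402),(155,500)]]
ct=sum(C)/4;print("jig c",ct,[np.linalg.norm(C[i]-C[i-1]) for i in range(4)])
x=(C[0]-C[3])+(C[1]-C[2]);print("jig yaw",np.degrees(np.arctan2(x[1],x[0])))
y=(C[0]-C[1])+(C[3]-C[2]);print(np.degrees(np.arctan2(-y[0],y[1])))
for n in("jig_seat","pin_front","pin_back"):
  for pic in(p,q):
    for d in spot_point(n,pic)[:2]:print(n,d["conf"],onz(pic,d["xy"],15 if n=="jig_seat" else 19))
print("rack corners",[R(c,12) for c in[(55,82),(722,45),(740,300),(65,342)]])
T={1:[(68,78),(110,76),(120,346),(78,347)],2:[(260,70),(292,70),(300,332),(270,334)],3:[(443,60),(479,60),(491,326),(455,327)],4:[(618,47),(665,45),(683,315),(635,318)]}
for k,v in T.items():
    P=[R(c,115) for c in v];e=(P[0]+P[1]-P[2]-P[3])/2
    print(k,sum(P)/4,"len",np.linalg.norm(e),"w",np.linalg.norm(P[0]-P[1]),np.linalg.norm(P[2]-P[3]),"yaw",np.degrees(np.arctan2(e[1],e[0])))
```

```text
jig c [ 526.4 -264.7   15. ] [np.float64(118.1666516017352), np.float64(118.36457022708657), np.float64(117.78591118160149), np.float64(118.69364768371784)]
jig yaw 14.565419983420316
14.934893777748135
jig_seat 0.77 [ 525.9 -264.5   15. ]
jig_seat 0.74 [551.7  37.7  15. ]Traceback (most recent call last):
  File "<stdin>", line 12, in <module>
ValueError: it knows: dust_brush, jig, jig_seat, rack, slot, tape_measure, wax_tin
```

Run:
```python
from h import *
np.set_printoptions(precision=1,suppress=True)
p=capture("top");q=capture("side")
R=lambda c,z:onz(p,[(c[0]+.5)/5-.5+160,(c[1]+.5)/5-.5+215],z)
for n in("jig_seat",):
  for pic in(p,q):
    for d in spot_point(n,pic)[:2]:print(n,d["conf"],onz(pic,d["xy"],15))
C=[R(c,12) for c in[(55,82),(722,45),(740,300),(65,342)]];print(C,sum(C)/4)
T={1:[(68,78),(110,76),(120,346),(78,347)],2:[(260,70),(292,70),(300,332),(270,334)],3:[(443,60),(479,60),(491,326),(455,327)],4:[(618,47),(665,45),(683,315),(635,318)]}
for k,v in T.items():
    P=[R(c,115) for c in v];e=(P[0]+P[1]-P[2]-P[3])/2
    print(k,sum(P)/4,"len",np.linalg.norm(e),"w",np.linalg.norm(P[0]-P[1]),np.linalg.norm(P[2]-P[3]),"yaw",np.degrees(np.arctan2(e[1],e[0])))
s=sense();M=cv2.Rodrigues(np.array(s["tool_rot"]))[0];print(M,s["time"])
```

```text
jig_seat 0.88 [ 528.1 -258.1   15. ]
jig_seat 0.77 [ 520.9 -264.3   15. ]
[array([599.3, 190.7,  12. ]), array([ 617.6, -114.5,   12. ]), array([ 502. , -122.6,   12. ]), array([481.4, 183.6,  12. ])] [550.1  34.3  12. ]
1 [544.6 146.3 115. ] len 108.49550573516629 w 17.19400345978783 17.030345097804368 yaw 3.3024145944915966
2 [549.3  70.7 115. ] len 105.65196566894991 w 12.992226468135351 12.09249678211609 yaw 2.7791482581911495
3 [553.   -4.4 115. ] len 107.05550078283302 w 14.570745423316014 14.442649895485903 yaw 3.0371079753332895
4 [558.  -78.3 115. ] len 108.90995468347732 w 19.068752568542454 19.316667530140077 yaw 3.8058352367144073
[[-0.9  0.4  0. ]
 [ 0.4  0.9  0. ]
 [ 0.   0.  -1. ]] 1.25
```

```bash
cat >> h.py <<'E'
def go(x,y,z,yawy):
    """tool-axis shift (m) and twist to reach TCP x,y,z with tool y at angle yawy (deg, mod 180)"""
    s=sense();M=cv2.Rodrigues(np.array(s["tool_rot"],float))[0]
    d=M.T@(np.array([x,y,z])-s["tool_pos"])/1000
    a=np.degrees(np.arctan2(M[1,1],M[0,1]))
    dy=(yawy-a+90)%180-90
    print("t",round(s["time"],2),"shift",d.round(4),"twist",round(-np.radians(dy),4),"yaw",round(a,2),"tilt",np.degrees(np.arccos(-M[2,2])).round(2),"w",round(s["width"],2),"q6",s["joint_positions"][5],"F",np.round(s["wrist_force"],1),"pos",np.round(s["tool_pos"],1))
E
python3 -c "
from h import *
go(544.6,146.3,150,93.3)"
```

```text
t 1.25 shift [-0.4405 -0.223   0.0813] twist -0.4694 yaw 66.4 tilt 0.01 w 85.3 q6 -0.01995728019366538 F [0.  0.2 0.4] pos [230.2 526.9 231.3]
```

```bash
python3 -m crank '[{"x":-0.055,"y":-0.028,"twist":-0.1},{"x":-0.11,"y":-0.056,"twist":-0.2},{"x":-0.165,"y":-0.084,"twist":-0.3},{"x":-0.22,"y":-0.112,"twist":-0.4},{"x":-0.275,"y":-0.14,"twist":-0.47},{"x":-0.33,"y":-0.167,"twist":-0.47},{"x":-0.385,"y":-0.195,"twist":-0.47,"z":0.02},{"x":-0.44,"y":-0.223,"twist":-0.47,"z":0.05},{"x":-0.4405,"y":-0.223,"twist":-0.4694,"z":0.08,"grip":0.06},{"x":-0.4405,"y":-0.223,"twist":-0.4694,"z":0.0813,"grip":0.06}]'; python3 -c "
from h import *
go(544.6,146.3,72,93.3)"
```

```text
t 1.25 shift [-0.4405 -0.223   0.1593] twist -0.4694 yaw 66.4 tilt 0.01 w 85.3 q6 -0.01995728019366538 F [0.  0.2 0.4] pos [230.2 526.9 231.3]invalid input at $[0]: expected keys x, y, z, twist, grip
```

```bash
python3 -m crank '[{"x":-0.055,"y":-0.028,"z":0,"twist":-0.1,"grip":0.085},{"x":-0.11,"y":-0.056,"z":0,"twist":-0.2,"grip":0.085},{"x":-0.165,"y":-0.084,"z":0,"twist":-0.3,"grip":0.085},{"x":-0.22,"y":-0.112,"z":0,"twist":-0.4,"grip":0.085},{"x":-0.275,"y":-0.14,"z":0,"twist":-0.47,"grip":0.085},{"x":-0.33,"y":-0.167,"z":0,"twist":-0.47,"grip":0.07},{"x":-0.385,"y":-0.195,"z":0.02,"twist":-0.47,"grip":0.06},{"x":-0.44,"y":-0.223,"z":0.05,"twist":-0.47,"grip":0.06},{"x":-0.4405,"y":-0.223,"z":0.08,"twist":-0.4694,"grip":0.06},{"x":-0.4405,"y":-0.223,"z":0.0813,"twist":-0.4694,"grip":0.06}]'; python3 -c "
from h import *
go(544.6,146.3,72,93.3)"
```

```text
time: 2.5
tool_pos: [543.3, 145.1, 147.7]
tool_rot: [0.087, -3.135, 0.002]
wrist_force: [-0.7, -0.1, 1.0]
width: 60.3
grasp_force: 0.0
t 2.5 shift [-0.0018  0.0012  0.0756] twist -0.0019 yaw 93.19 tilt 0.34 w 60.32 q6 -1.3862940778061117 F [-0.7 -0.1  1. ] pos [543.3 145.1 147.7]
```

```bash
python3 -m crank '[{"x":-0.001,"y":0.001,"z":0.03,"twist":0,"grip":0.06},{"x":-0.001,"y":0.001,"z":0.06,"twist":0,"grip":0.06},{"x":-0.001,"y":0.001,"z":0.0756,"twist":0,"grip":0.06},{"x":-0.001,"y":0.001,"z":0.0756,"twist":0,"grip":0.04},{"x":-0.001,"y":0.001,"z":0.0756,"twist":0,"grip":0.02},{"x":-0.001,"y":0.001,"z":0.0756,"twist":0,"grip":0.0},{"x":-0.001,"y":0.001,"z":0.0756,"twist":0,"grip":0.0},{"x":-0.001,"y":0.001,"z":0.0756,"twist":0,"grip":0.0}]'; python3 -c "
from h import *
go(544.6,146.3,72,93.3)"
```

```text
time: 3.5
tool_pos: [546.6, 147.7, 76.0]
tool_rot: [-0.09, 3.137, 0.002]
wrist_force: [0.5, 0.9, 6.3]
width: 17.1
grasp_force: 59.6
t 3.5 shift [ 0.0021 -0.0013  0.0039] twist -0.0002 yaw 93.29 tilt 0.19 w 17.14 q6 -1.3851137479963127 F [0.5 0.9 6.3] pos [546.6 147.7  76. ]
```

```bash
python3 -m crank '[{"x":0,"y":0,"z":0,"twist":0,"grip":0.0},{"x":0,"y":0,"z":0,"twist":0,"grip":0.0}]'; python3 -c "
from h import *
for i in range(4):
  capture('top');s=sense();print(s['width'],s['grasp_force'])"
```

```text
time: 3.75
tool_pos: [546.6, 147.8, 75.9]
tool_rot: [-0.09, 3.137, 0.002]
wrist_force: [-0.3, -0.3, 6.6]
width: 17.5
grasp_force: 59.6
17.285408339624478 59.59271192550659
17.2109658146974 59.592905044555664
17.775675183020855 59.59289610385895
17.24822345651413 59.59339141845703
```

```bash
python3 -m crank '[{"x":0,"y":0,"z":-0.015,"twist":0,"grip":0.0},{"x":0,"y":0,"z":-0.045,"twist":0,"grip":0.0},{"x":0,"y":0,"z":-0.09,"twist":0,"grip":0.0},{"x":0,"y":0,"z":-0.13,"twist":0,"grip":0.0},{"x":0,"y":0,"z":-0.135,"twist":0,"grip":0.0},{"x":0,"y":0,"z":-0.135,"twist":0,"grip":0.0}]'; python3 -c "
from h import *
p=capture('side');cv2.imwrite('pics/lift.png',p['pixels'])
go(525.5,-262.5,211,104.75)"
```

```text
time: 4.7
tool_pos: [545.0, 147.1, 209.1]
tool_rot: [0.09, -3.14, 0.0]
wrist_force: [0.1, -0.4, -1.3]
width: 17.3
grasp_force: 58.6
t 4.75 shift [ 0.0426 -0.4078 -0.0025] twist -0.1999 yaw 93.3 tilt 0.15 w 17.5 q6 -1.3850113315639558 F [ 0.3 -0.8 -1.8] pos [544.6 147.  208.2]
```

View pics/lift.png

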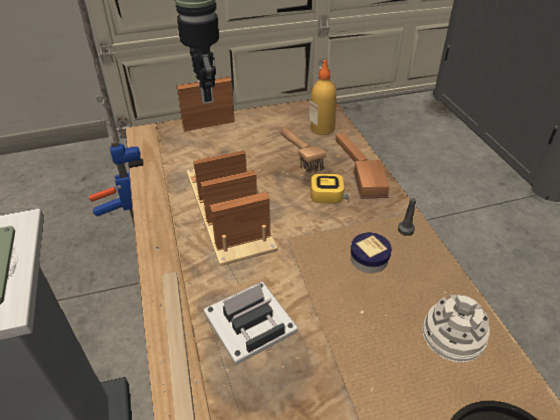

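The panel hangs level in the gripper at (205,105), and the other three stand undisturbed in the rack. Next I move over the jig.

```bash
python3 -m crank '[{"x":0.0,"y":-0.03,"z":0,"twist":0,"grip":0},{"x":0.005,"y":-0.085,"z":0,"twist":0,"grip":0},{"x":0.01,"y":-0.14,"z":0,"twist":-0.05,"grip":0},{"x":0.015,"y":-0.195,"z":0,"twist":-0.1,"grip":0},{"x":0.02,"y":-0.25,"z":0,"twist":-0.15,"grip":0},{"x":0.03,"y":-0.305,"z":0,"twist":-0.2,"grip":0},{"x":0.04,"y":-0.36,"z":0,"twist":-0.2,"grip":0},{"x":0.0425,"y":-0.395,"z":0,"twist":-0.2,"grip":0},{"x":0.0425,"y":-0.409,"z":0,"twist":-0.2,"grip":0},{"x":0.0425,"y":-0.409,"z":0,"twist":-0.2,"grip":0}]'; python3 -c "
from h import *
go(526,-263.7,140,104.75)"
```

```text
time: 6.0
tool_pos: [526.2, -263.3, 208.0]
tool_rot: [0.402, -3.114, -0.003]
wrist_force: [0.1, 0.4, -1.2]
width: 17.4
grasp_force: 58.7
t 6.0 shift [ 0.0001 -0.0005  0.068 ] twist -0.0009 yaw 104.7 tilt 0.17 w 17.39 q6 -2.311442200222064 F [ 0.1  0.4 -1.2] pos [ 526.2 -263.3  208. ]
```

```bash
python3 -m crank '[{"x":0,"y":0,"z":0.03,"twist":0,"grip":0},{"x":0,"y":0,"z":0.06,"twist":0,"grip":0},{"x":0,"y":0,"z":0.077,"twist":0,"grip":0},{"x":0,"y":0,"z":0.077,"twist":0,"grip":0},{"x":0,"y":0,"z":0.077,"twist":0,"grip":0}]'; python3 -c "
from h import *
go(526,-263.7,76,104.75)
p=capture('side');a=cv2.resize(p['pixels'][200:380,180:320],None,fx=3,fy=3,interpolation=cv2.INTER_CUBIC)
p=capture('top');b=cv2.resize(p['pixels'][210:320,320:420],None,fx=4,fy=4,interpolation=cv2.INTER_CUBIC)
b=cv2.resize(b,None,fx=.8,fy=.8)
c=np.zeros((540,800,3),np.uint8);c[:,:420]=a;c[:b.shape[0],430:430+b.shape[1]]=b;cv2.imwrite('pics/above.png',c)"
```

```text
time: 6.62
tool_pos: [527.2, -262.7, 133.1]
tool_rot: [-0.405, 3.114, -0.0]
wrist_force: [0.0, -0.5, -0.7]
width: 17.4
grasp_force: 58.7
t 6.62 shift [ 0.0015 -0.0007  0.0571] twist 0.0013 yaw 104.83 tilt 0.06 w 17.36 q6 -2.311632487056617 F [ 0.  -0.5 -0.7] pos [ 527.2 -262.7  133.1]
```

View pics/above.png

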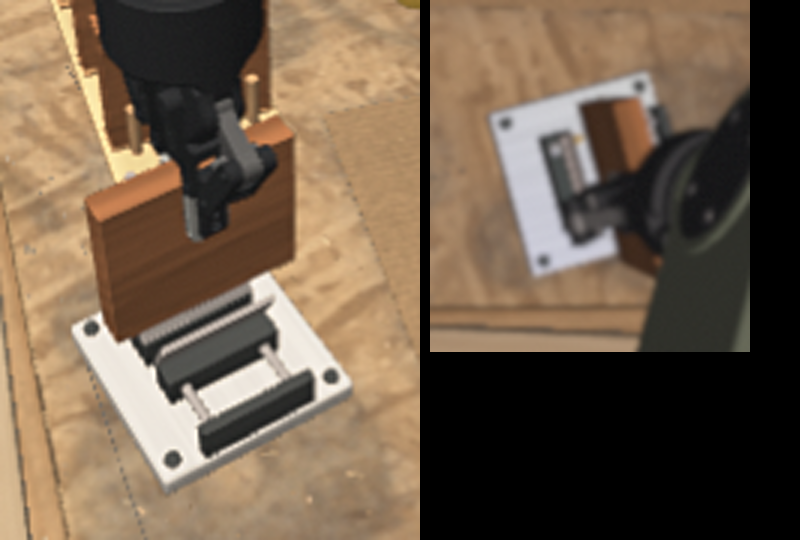

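The side view shows the panel's near lower edge running from (118,340) to (295,262) in the crop, above the slot. I'll check the alignment across the jig.

```bash
python3 -c "
from h import *
p=capture('side')
f=lambda c,z:onz(p,[(c[0]+.5)/3-.5+180,(c[1]+.5)/3-.5+200],z)
A,B=f((118,340),72),f((295,262),72);print(A,B,np.degrees(np.arctan2((B-A)[1],(B-A)[0])),np.linalg.norm(B-A))
C=[f(c,15) for c in((72,328),(350,383),(167,485))];print(C)
ct=(C[0]+C[1])/2;print('jig c',ct)
n=np.array([-np.sin(np.radians(14.75)),np.cos(np.radians(14.75)),0])
print('jig y of near face vs side c',((A+B)/2-ct)@n,'vs top c',((A+B)/2-[526.4,-264.7,0])@n, 'tool y in top jig',(np.array(sense()['tool_pos'])-[526.4,-264.7,0])@n)"
```

```text
[ 475.96444231 -283.11027876   72.        ] [ 579.73005904 -259.62040939   72.        ] 12.755309047002841 106.39115178726671
[array([ 454.92755016, -225.75014328,   15.        ]), array([ 597.60802185, -306.75445482,   15.        ]), array([ 485.7895041 , -339.73065923,   15.        ])]
jig c [ 526.26778601 -266.25229905   15.        ]
jig y of near face vs side c -5.346684206817724 vs top c -6.8141667612261685 tool y in top jig 1.0757940701186341
```

```bash
python3 -m crank '[{"x":0,"y":-0.002,"z":0.0,"twist":0,"grip":0},{"x":0,"y":-0.002,"z":0.01,"twist":0,"grip":0},{"x":0,"y":-0.002,"z":0.02,"twist":0,"grip":0},{"x":0,"y":-0.002,"z":0.028,"twist":0,"grip":0},{"x":0,"y":-0.002,"z":0.028,"twist":0,"grip":0}]'; python3 -c "
from h import *
go(526,-263.7,76,104.75)"
```

```text
time: 7.4
tool_pos: [526.4, -264.4, 103.1]
tool_rot: [0.403, -3.113, -0.004]
wrist_force: [-0.1, 3.0, -1.1]
width: 17.3
grasp_force: 58.8
t 7.4 shift [0.0001 0.0007 0.0271] twist 0.0 yaw 104.75 tilt 0.2 w 17.3 q6 -2.314435884338904 F [-0.1  3.  -1.1] pos [ 526.4 -264.4  103.1]
```

```bash
python3 -m crank '[{"x":0,"y":0,"z":0.005,"twist":0,"grip":0},{"x":0,"y":0,"z":0.01,"twist":0,"grip":0},{"x":0,"y":0,"z":0.015,"twist":0,"grip":0},{"x":0,"y":0,"z":0.015,"twist":0,"grip":0}]'; python3 -c "
from h import *
go(526,-263.7,76,104.75)"
```

```text
time: 7.9
tool_pos: [526.7, -265.0, 88.4]
tool_rot: [0.403, -3.114, -0.002]
wrist_force: [-0.6, 4.4, -2.9]
width: 17.4
grasp_force: 58.7
t 7.9 shift [0.0003 0.0014 0.0124] twist 0.0002 yaw 104.76 tilt 0.1 w 17.4 q6 -2.314443482814213 F [-0.6  4.4 -2.9] pos [ 526.7 -265.    88.4]
```

```bash
python3 -m crank '[{"x":0,"y":0.001,"z":0.002,"twist":0,"grip":0},{"x":0,"y":0.0015,"z":0.004,"twist":0,"grip":0},{"x":0,"y":0.0015,"z":0.006,"twist":0,"grip":0},{"x":0,"y":0.0015,"z":0.006,"twist":0,"grip":0}]'; python3 -c "
from h import *
go(526,-263.7,76,104.75)"
```

```text
time: 8.4
tool_pos: [527.2, -264.5, 83.6]
tool_rot: [-0.404, 3.114, -0.002]
wrist_force: [-0.5, 0.6, 0.8]
width: 17.3
grasp_force: 59.2
t 8.4 shift [0.001  0.0011 0.0076] twist 0.0004 yaw 104.77 tilt 0.1 w 17.33 q6 -2.312600099825142 F [-0.5  0.6  0.8] pos [ 527.2 -264.5   83.6]
```

```bash
python3 -m crank '[{"x":0,"y":0,"z":0.002,"twist":0,"grip":0},{"x":0,"y":0,"z":0.004,"twist":0,"grip":0},{"x":0,"y":0,"z":0.006,"twist":0,"grip":0},{"x":0,"y":0,"z":0.007,"twist":0,"grip":0},{"x":0,"y":0,"z":0.007,"twist":0,"grip":0}]'; python3 -c "
from h import *
go(526,-263.7,76,104.75)"
```

```text
time: 9.02
tool_pos: [527.3, -264.4, 76.6]
tool_rot: [-0.404, 3.114, -0.002]
wrist_force: [0.4, -1.9, 3.3]
width: 17.6
grasp_force: 59.5
t 9.03 shift [0.0011 0.001  0.0006] twist 0.0003 yaw 104.77 tilt 0.1 w 17.57 q6 -2.31252287012606 F [ 0.4 -1.9  3.3] pos [ 527.3 -264.4   76.6]
```

```bash
python3 -m crank '[{"x":0,"y":0,"z":0.001,"twist":0,"grip":0},{"x":0,"y":0,"z":0.002,"twist":0,"grip":0},{"x":0,"y":0,"z":0.002,"twist":0,"grip":0}]';python3 -m crank '[{"x":0,"y":0,"z":0.001,"twist":0,"grip":0},{"x":0,"y":0,"z":0.001,"twist":0,"grip":0}]'; python3 -c "
from h import *
go(526,-263.7,76,104.75);print(sense()['wrist_torque'])"
```

```text
time: 9.4
tool_pos: [527.2, -264.5, 75.9]
tool_rot: [-0.403, 3.114, -0.002]
wrist_force: [-2.1, -1.8, 12.0]
width: 17.4
grasp_force: 60.8
time: 9.65
tool_pos: [527.2, -264.5, 75.9]
tool_rot: [-0.403, 3.114, -0.003]
wrist_force: [-2.6, 0.3, 17.4]
width: 17.4
grasp_force: 61.6
t 9.65 shift [ 0.001   0.0011 -0.0001] twist 0.0002 yaw 104.76 tilt 0.15 w 17.4 q6 -2.312562809576488 F [-2.6  0.3 17.4] pos [ 527.2 -264.5   75.9]
[0.07526762 0.4296154  0.23403101]
```

```bash
python3 -m crank '[{"x":0,"y":0,"z":0.002,"twist":0,"grip":0},{"x":0,"y":0,"z":0.003,"twist":0,"grip":0},{"x":0,"y":0,"z":0.003,"twist":0,"grip":0}]'; python3 -c "
from h import *
go(526,-263.7,76,104.75);print(sense()['wrist_torque'])
p=capture('side');a=cv2.resize(p['pixels'][200:380,180:320],None,fx=3.3,fy=3.3,interpolation=cv2.INTER_CUBIC);cv2.imwrite('pics/in.png',a)"
```

```text
time: 10.02
tool_pos: [527.3, -264.6, 75.9]
tool_rot: [-0.403, 3.112, -0.004]
wrist_force: [-8.3, 1.3, 33.9]
width: 17.1
grasp_force: 64.0
t 10.03 shift [ 0.0011  0.0012 -0.0001] twist 0.0001 yaw 104.76 tilt 0.23 w 17.07 q6 -2.312580327951727 F [-8.3  1.3 33.9] pos [ 527.3 -264.6   75.9]
[0.68433976 1.30187135 0.32678163]
```

View pics/in.png

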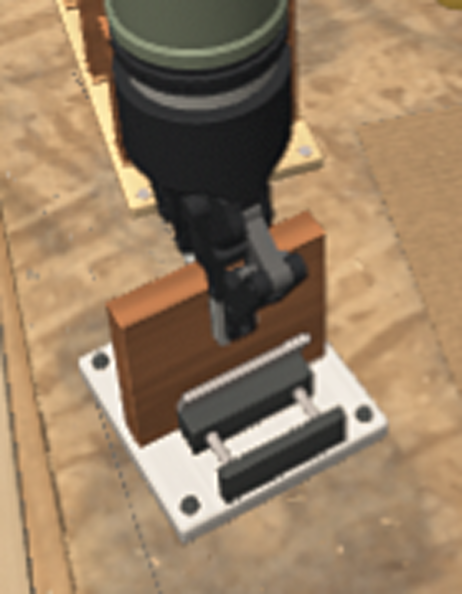

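The panel stands in the jig with its lower edge on the white floor. I'll unload, let go and rise.

```bash
python3 -m crank '[{"x":0,"y":0,"z":-0.003,"twist":0,"grip":0},{"x":0,"y":0,"z":-0.0055,"twist":0,"grip":0},{"x":0,"y":0,"z":-0.0055,"twist":0,"grip":0.03},{"x":0,"y":0,"z":-0.0055,"twist":0,"grip":0.06},{"x":0,"y":0,"z":-0.0055,"twist":0,"grip":0.06},{"x":0,"y":0,"z":-0.0055,"twist":0,"grip":0.06},{"x":0,"y":0,"z":-0.03,"twist":0,"grip":0.06},{"x":0,"y":0,"z":-0.07,"twist":0,"grip":0.06},{"x":0,"y":0,"z":-0.07,"twist":0,"grip":0.0},{"x":0,"y":0,"z":-0.07,"twist":0,"grip":0.0}]'; python3 -c "
from h import *
go(526,-263.7,125,104.75)"
```

```text
time: 11.32
tool_pos: [526.3, -263.7, 139.9]
tool_rot: [0.403, -3.115, -0.001]
wrist_force: [0.3, 0.9, -0.8]
width: 24.0
grasp_force: 0.0
t 11.32 shift [0.0003 0.     0.0149] twist 0.0 yaw 104.75 tilt 0.06 w 24.05 q6 -2.3123854366822822 F [ 0.3  0.9 -0.8] pos [ 526.3 -263.7  139.9]
```

Next I press each end over the pins with the shut fingers, which also gauges the top's height (115 mm expected).

```bash
python3 -m crank '[{"x":0.03,"y":0,"z":0,"twist":0,"grip":0},{"x":0.03,"y":0,"z":0.01,"twist":0,"grip":0},{"x":0.03,"y":0,"z":0.02,"twist":0,"grip":0},{"x":0.03,"y":0,"z":0.025,"twist":0,"grip":0},{"x":0.03,"y":0,"z":0.028,"twist":0,"grip":0},{"x":0.03,"y":0,"z":0.028,"twist":0,"grip":0}]';python3 -m crank '[{"x":0,"y":0,"z":-0.013,"twist":0,"grip":0},{"x":-0.03,"y":0,"z":-0.013,"twist":0,"grip":0},{"x":-0.06,"y":0,"z":-0.013,"twist":0,"grip":0},{"x":-0.06,"y":0,"z":-0.005,"twist":0,"grip":0},{"x":-0.06,"y":0,"z":-0.002,"twist":0,"grip":0},{"x":-0.06,"y":0,"z":0,"twist":0,"grip":0},{"x":-0.06,"y":0,"z":0,"twist":0,"grip":0}]'
```

```text
time: 12.08
tool_pos: [498.0, -272.0, 115.0]
tool_rot: [-0.405, 3.115, -0.003]
wrist_force: [-5.7, 1.1, 19.0]
width: -0.2
grasp_force: 9.6
time: 12.95
tool_pos: [556.8, -256.6, 115.1]
tool_rot: [-0.402, 3.111, -0.002]
wrist_force: [1.2, 2.6, 13.1]
width: -0.1
grasp_force: 6.6
```

Both ends read 115 mm under load, so the panel is home along its length. I'll retreat and check once more.

```bash
python3 -m crank '[{"x":0,"y":0,"z":-0.03,"twist":0,"grip":0},{"x":0,"y":0,"z":-0.09,"twist":0,"grip":0},{"x":0.06,"y":0,"z":-0.12,"twist":0,"grip":0},{"x":0.12,"y":0,"z":-0.12,"twist":0,"grip":0},{"x":0.15,"y":0,"z":-0.12,"twist":0,"grip":0},{"x":0.15,"y":0,"z":-0.12,"twist":0,"grip":0},{"x":0.15,"y":0,"z":-0.12,"twist":0,"grip":0}]'; python3 -c "
from h import *
p=capture('side');cv2.imwrite('pics/end.png',p['pixels'][100:400,120:420].repeat(2,0).repeat(2,1))"
```

```text
time: 13.82
tool_pos: [410.7, -294.5, 232.1]
tool_rot: [-0.403, 3.116, 0.001]
wrist_force: [-0.0, 0.3, 1.1]
width: -0.3
grasp_force: 0.0
```

View pics/end.png

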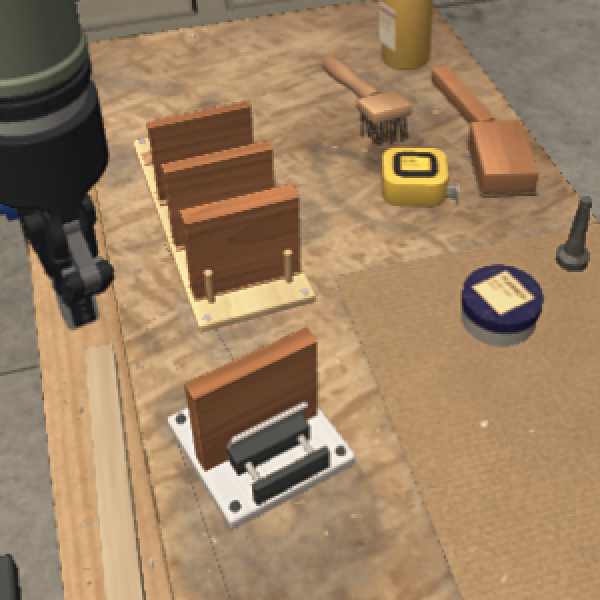

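The panel stands upright in the jig at (250,410). The other three are in the rack, and the tape measure, tin and brush look untouched. The shut gripper reads about -0.2 mm, so the 17.4 mm reading fits the 18 mm panel.

```bash
python3 -c "
from workcell import *
print(hand_in())"
```

```text
the job is handed in; nothing more can be done
None
```

The panel from place 1 is pressed home in the jig, released and handed in after about 14 s; it is the only one I felt, at about 17.4 mm (the shut gripper reads -0.2), and in the top picture it looked the second thickest of the four, so I took it as the 18 mm one.

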